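Sort surfacing parts into the sample trays

TASK

Five loose metal parts, two domed laps, two flanged lens blocks and one clamp jaw, lie mixed in a row before three trays, and on the ledge behind each tray is a fixed sample of the kind that belongs there. Put every loose part into the tray whose sample it matches, standing upright flat on the tray's floor, one part to a bay (either bay). Set the parts down rather than dropping them, and leave the lens box and the pad roll in the row where they are.

Things in the scene. Friction and masses are not known exactly. Their poses are not given: they have to be found in the camera images.
- tray_laps: Fixed grey tray, sample on its ledge: a domed lap. Outside 118 (x) by 156 (y) mm, rim 16 high, walls 5, floor 4. Divider along x (4 wide, top at 14) makes two bays 108 (x) by 71 (y) mm, centres at y = +-37.5 mm. Origin: centre of underside, z up, x away from robot, yaw within 15 deg. Ledge behind, at x = +94, 16 high; the fixed sample on it tops at 58. Trays differ only in sample; any order.
- tray_blocks: Fixed grey tray, sample on its ledge: a flanged lens block with a boss. Outside 118 (x) by 156 (y) mm, rim 16 high, walls 5, floor 4. Divider along x (4 wide, top at 14) makes two bays 108 (x) by 71 (y) mm, centres at y = +-37.5 mm. Origin: centre of underside, z up, x away from robot, yaw within 15 deg. Ledge behind, at x = +94, 16 high; the fixed sample on it tops at 58. Trays differ only in sample; any order.
- tray_jaws: Fixed grey tray, sample on its ledge: a rectangular clamp jaw. Outside 118 (x) by 156 (y) mm, rim 16 high, walls 5, floor 4. Divider along x (4 wide, top at 14) makes two bays 108 (x) by 71 (y) mm, centres at y = +-37.5 mm. Origin: centre of underside, z up, x away from robot, yaw within 15 deg. Ledge behind, at x = +94, 16 high; the fixed sample on it tops at 58. Trays differ only in sample; any order.
- lap_1: Loose aluminium lap: a plain round solid, 50 mm in diameter, with straight sides up to 30 mm and a shallow dome on top, 40 mm high in all, about 190 g. Two alike. Belongs in the tray with the domed sample. Origin: centre of the flat underside, z up through the dome.
- lap_2: Loose aluminium lap: a plain round solid, 50 mm in diameter, with straight sides up to 30 mm and a shallow dome on top, 40 mm high in all, about 190 g. Two alike. Belongs in the tray with the domed sample. Origin: centre of the flat underside, z up through the dome.
- block_1: Loose aluminium lens block: a round flange 46 mm in diameter and 8 mm thick with a round boss 26 mm in diameter standing on it, 42 mm high in all, a thin dark slot line on top of the boss, about 120 g. Two alike. Belongs in the tray with the flange-and-boss sample. Origin: centre of the flange's underside, z up through the boss.
- block_2: Loose aluminium lens block: a round flange 46 mm in diameter and 8 mm thick with a round boss 26 mm in diameter standing on it, 42 mm high in all, a thin dark slot line on top of the boss, about 120 g. Two alike. Belongs in the tray with the flange-and-boss sample. Origin: centre of the flange's underside, z up through the boss.
- jaw: Loose aluminium clamp jaw, an upside-down T: foot 54 (x) by 30 (y) by 12 mm, on its middle an upright 28 (x) by 30 (y) mm, 40 mm high in all; dark bolt hole on top and at each end of the foot; about 130 g. Its y sides (30 mm apart) are flat over the full height: grip there. Any yaw at the start. Origin: centre of the underside, z up.
- lens_box: Bystander in the row of loose parts: small closed cardboard lens box with a white paper top, 50 by 42 mm, 22 mm high. Loose; not to be disturbed. Origin: centre of the underside.
- pad_roll: Bystander in the row: roll of white adhesive pads, a flat ring 50 mm across with a 28 mm hole, 18 mm high. Loose; not to be disturbed. Origin: centre of the underside.
There are look-alikes about, which are no part of the job. Leave any green or red look-alike of the block_2 alone.

How it is judged:
By the outcome, as a careful person would: the job done as asked, in the order asked, and still so for the second after the job is handed in, with the robot touching nothing.
It also fails if it takes over 125 s, if anything falls off the work surface, if the arm or the gripper's body presses on something with over 40 N, if the wrist force passes 120 N, or if a joint passes its speed limit or range.

ROBOT

A 6-joint arm with a two-finger parallel gripper is mounted at the origin on the work surface. World frame = base frame: x ahead of the robot, y to its left, z up, the work surface at z = 0. Lengths are in m, angles in rad, forces in N, time in s.
With the tool pointing down it reaches from about 0.35 to 0.775 m from the base axis. Payload 7.3 kg.
Tool frame: the origin (TCP) lies midway between the tips of the shut fingers; the grasp point (between the pads) lies 19 mm behind it (robot.grip_depth is the z of the grasp point in the tool frame, in m); z points along the fingers, y is the line along which they close (so a half turn about z gives the same grasp; the last joint's range is limited). The gripper opens to 92 mm and grips with 3 to 60 N. Pads are 19 mm wide; open, the fingers measure 130 mm over their backs; the gripper's body (75 mm by 190 mm) begins 47 mm behind the grasp point.
Start: joints at [-1.367, 0.342, 1.524, -0, 1.275, -0.146], TCP at [0.18, -0.493, 0.227] pointing down, gripper open.
Joint ranges: [-2.53, 2.53], [-0.77, 2.02], [0.04, 2.7], [-1, 4.14], [0.28, 2.66], [-3.11, 3.11]. Speed limits (rad/s): [2.57, 2.57, 3.14, 3.14, 3.14, 3.14].

INTERFACE

Orientations are given as [roll, pitch, yaw] about the fixed x, y, z axes, in that order (R = Rz(yaw) Ry(pitch) Rx(roll)).
In Python, from cell import robot, viewer gives the robot as it stands.
- The arm moves only by the tool step_arm, never from a script. Its argument "increments" is a list of rows, each an object with "delta_pos": the shift along the tool's x, y, z in cm, a list of three; "dr": the turn, a rotation vector about the tool's x, y, z in degrees, a list of three; "fingers": the closure, from -1 (fully open) to 1 (shut), so that 0 is half open. In form: [{"delta_pos": [tx, ty, tz], "dr": [wx, wy, wz], "fingers": fingers}, ...]. A call has exactly 5 rows; each row is the pose to reach, as a shift and turn from the pose commanded when the call began, along the tool's axes at that moment; what a row does not reach only later rows make up. A row lasts 1/8 s, in which the tool goes at most 62.5 mm and 10.7 degrees, less where a joint would pass 70% of its speed; a pose out of reach is approached as far as the arm can. A call with a gripper value outside its range is refused whole. The fingers move at their own pace and stop on an object; "newtons" is the grip in N (left out, the last holds). Time passes only in rows, so rows that repeat a pose let the fingers close, or fill a call up. It gives the time, the measured TCP pose, the force, the opening and the grip force at its end, in the units of the state.
- robot.observe(): the state, without advancing time (a new reading comes with each control period).
- viewer.read_camera(name): name is "scene" or "top" or "wrist"; returns the picture (480x640x3 uint8, red, green, blue); there is no depth.
- viewer.camera_params(name): a dict with "K" (3x3 intrinsics, pixels), "T" (4x4, takes a point from camera to world coordinates). Camera axes: x right, y down, z forward; pixel columns grow to the right and rows downward; lengths in m; the calibration is good to about 2 mm. A picture is of the moment at which its call begins: read the wrist's pose just before it. camera_params takes no time and is no camera call; for the wrist camera it gives the pose at the moment of the call.
- robot.hand_in(): hands the job in; it is judged then, once.
The state is a dict: "time": time; "qpos": joint angles; "qvel": joint speeds; "joint_efforts": joint torques, N m; "tool_pos": TCP position; "tool_rot": TCP orientation; "contact_force": force on the tool from outside, world axes, zero at the start; "torque": the same for the moment, N m; "opening": finger opening in m; "grip_force": force on a finger pad.
Only numpy, scipy, OpenCV 4.12 (cv2) and the standard library are available. Lean on these libraries where they do the work, as an engineer would, in place of code of your own. Each camera call takes 0.05 s, during which the arm holds its last target. There are 200 camera calls.

## Working session

There is one attempt and no reset: what is moved stays moved. The work goes in short steps, Python scripts to look and compute and a tool call to move; the robot and the scene stay as the last step left them, time stands still between calls to the robot, and variables do not carry over. Pictures are saved under pics/ and viewed, at most 14 in all, crops included, and the job is handed in when it is done.

Besides the shell and the picture viewer there is one more tool, called by a JSON object that holds its "api" and its "payload". step_arm: Moves the arm, as the interface text tells. Its arguments: {"type":"object","properties":{"increments":{"type":"array"},"newtons":{"type":"number"}},"required":["increments"]}

```bash
ls; mkdir -p pics; python3 - <<'E'
from cell import robot, viewer
import cv2
for n in("top","scene"):
    im=viewer.read_camera(n); cv2.imwrite(f"pics/{n}0.png",im[:,:,::-1])
    p=viewer.camera_params(n); print(n,p["K"].round(1).tolist(),p["T"].round(3).tolist())
print(robot.observe(), robot.grip_depth)
E
```

```text
pics
top [[587.2, 0.0, 329.2], [0.0, 587.2, 231.0], [0.0, 0.0, 1.0]] [[0.025, -0.997, 0.073, 0.415], [-1.0, -0.026, -0.005, -0.007], [0.007, -0.073, -0.997, 1.315], [0.0, 0.0, 0.0, 1.0]]
scene [[546.3, 0.0, 319.4], [0.0, 546.3, 239.4], [0.0, 0.0, 1.0]] [[-0.258, 0.667, -0.699, 1.19], [0.966, 0.177, -0.188, 0.212], [-0.001, -0.724, -0.69, 0.759], [0.0, 0.0, 0.0, 1.0]]
{'time': 0.1, 'qpos': array([-1.36700186e+00,  3.42655333e-01,  1.52491491e+00,  1.22441811e-05,
        1.27539308e+00, -1.46001335e-01]), 'qvel': array([-0.00047055, -0.00180261, -0.00087336, -0.00043871,  0.00120562,
        0.00102372]), 'joint_efforts': array([ 2.05517412e-03, -4.32002378e+01, -2.44696999e+01,  7.19573954e-02,
        5.25967323e-02, -4.78992206e-05]), 'tool_pos': array([ 0.17987127, -0.49284474,  0.22611557]), 'tool_rot': array([-3.14023828e+00, -2.10992960e-04,  3.49792083e-01]), 'contact_force': array([ 0.33768095,  0.45830659, -0.31890309]), 'torque': array([ 0.02766553, -0.01128897, -0.03793604]), 'grip_force': 0.0, 'opening': 0.0913746661241434} -0.0188
```

View pics/top0.png

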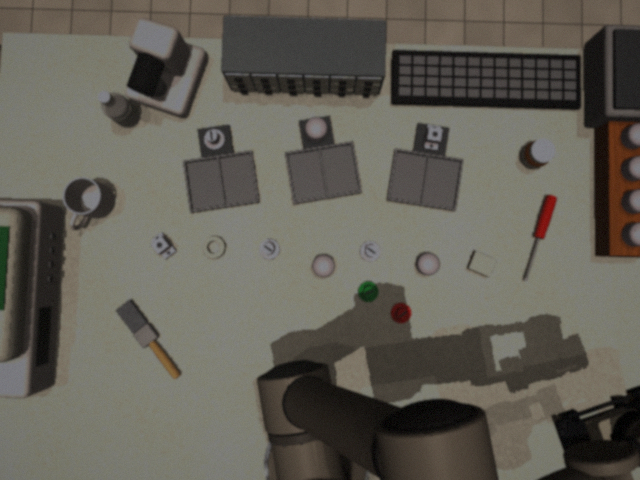

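View pics/scene0.png

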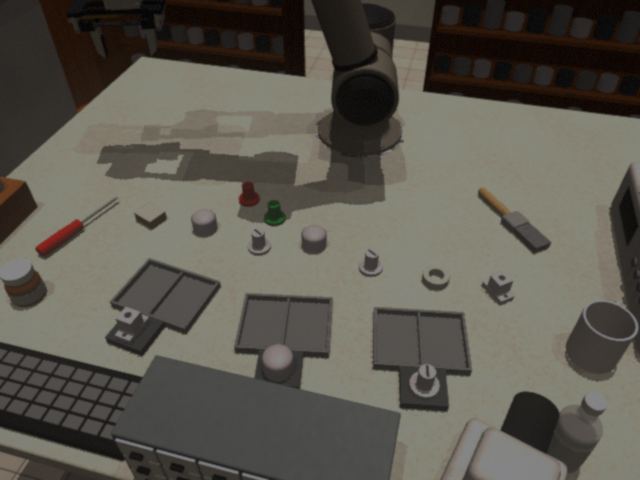

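Top view: row from left to right is the jaw (163,245), roll (215,246), block (270,248), lap (323,265), block (370,251), lap (428,263) and box (481,263). The trays are blocks (221,182), laps (323,173) and jaws (425,180). The red (400,313) and green (368,291) decoys are in front of the row. The scene view agrees.

```bash
cat > h.py <<'E'
import numpy as np, cv2
def ray(p,uv,z):
    K,T=np.array(p["K"]),np.array(p["T"])
    d=T[:3,:3]@np.linalg.inv(K)@[uv[0],uv[1],1]; o=T[:3,3]
    return (o+d*(z-o[2])/d[2])
def move(obs,target,yaw):
    """tool-axes cm shift and deg turn about tool z to a TCP target with tool down at yaw"""
    from scipy.spatial.transform import Rotation as R
    r=R.from_euler('xyz',obs["tool_rot"])
    g=R.from_euler('xyz',[np.pi,0,yaw])
    return (r.inv().apply(np.array(target)-obs["tool_pos"])*100).round(2), np.degrees((r.inv()*g).as_rotvec()).round(1)
E
python3 - <<'E'
import cv2,numpy as np
from h import *
from cell import viewer
im=cv2.imread("pics/top0.png"); p=viewer.camera_params("top")
c=cv2.resize(im[110:285,140:500],None,fx=2.2,fy=2.2,interpolation=cv2.INTER_CUBIC)
c=cv2.convertScaleAbs(c,alpha=1.5); cv2.imwrite("pics/c1.png",c)
# trays: dark mask, ledge removed by opening
g=cv2.cvtColor(im,cv2.COLOR_BGR2GRAY)
m=((g<90)*255).astype(np.uint8); roi=np.zeros_like(m); roi[135:220,175:475]=m[135:220,175:475]
roi=cv2.morphologyEx(roi,cv2.MORPH_CLOSE,np.ones((5,5)))
roi=cv2.morphologyEx(roi,cv2.MORPH_OPEN,np.ones((41,41))) if 0 else cv2.morphologyEx(roi,cv2.MORPH_OPEN,cv2.getStructuringElement(cv2.MORPH_ELLIPSE,(45,45)))
for k in cv2.findContours(roi,0,2)[0]:
    r=cv2.minAreaRect(k); print("tray",np.round(r[0],1),np.round(r[1],1),round(r[2],1),ray(p,r[0],.014).round(3))
lab=cv2.cvtColor(im,cv2.COLOR_BGR2LAB).astype(int)
for n,(u,v),z in [("jaw",(163,245),.03),("roll",(215,246),.018),("blkL",(270,248),.03),("lapL",(323,265),.025),("blkR",(370,251),.03),("lapR",(428,263),.025),("box",(481,263),.022),("green",(368,291),.03),("red",(400,313),.03)]:
    print(n,ray(p,(u,v),z).round(3))
print(im[245:252,268:272].tolist()[0],im[265,323],im[230,340])
E
```

```text
tray [424.9 176.7] [69.7 59. ] 9.5 [ 0.638 -0.225  0.014]
tray [220.7 177. ] [61.5 70.4] 81.9 [0.625 0.232 0.014]
tray [322.6 168.9] [60.  68.2] 81.9 [0.649 0.005 0.014]
jaw [0.469 0.349 0.03 ]
roll [0.47  0.238 0.018]
blkL [0.468 0.115 0.03 ]
lapL [ 0.434 -0.002  0.025]
blkR [ 0.467 -0.104  0.03 ]
lapR [ 0.445 -0.232  0.025]
box [ 0.448 -0.35   0.022]
green [ 0.38  -0.101  0.03 ]
red [ 0.334 -0.172  0.03 ]
[[128, 123, 123], [128, 124, 125], [128, 122, 122], [119, 116, 118]] [135 133 132] [119 129 129]
```

View pics/c1.png

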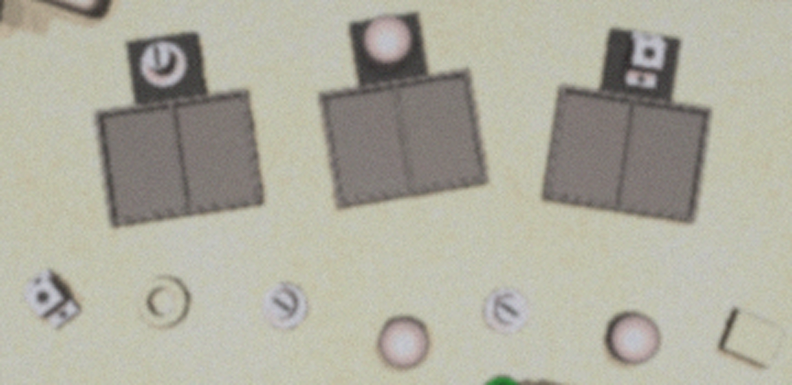

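Crop (scale 2.2, offset 140,110) shows the tray corners and part centres clearly. Laps are at (404,342) and (633,338), block boss tops at (285,302) and (506,309), and the jaw top at (46,297) with its foot toward (64,317).

```bash
python3 - <<'E'
from h import *
from cell import viewer,robot
p=viewer.camera_params("top")
P=lambda u,v,z: ray(p,(u/2.2+140,v/2.2+110),z)
for n,c in dict(blocks=[(97,112),(248,92),(264,204),(113,226)],laps=[(321,95),(468,71),(486,182),(339,207)],jaws=[(560,88),(709,109),(693,221),(545,200)]).items():
    q=np.array([P(*k,.016)[:2] for k in c]); C=q.mean(0)
    d=q[0]+q[3]-q[1]-q[2]; ya=np.arctan2(-d[0],d[1])   # tray +y
    x=np.array([np.cos(ya),np.sin(ya)]); y=np.array([-x[1],x[0]])
    print(n,C.round(4),"yaw",np.degrees(ya).round(1),"left",(C+.0375*y).round(4),"right",(C-.0375*y).round(4),"size",np.linalg.norm(d)/2)
for n,u,v,z in [("lapR",633,338,.028),("lapL",404,342,.028),("blkR",506,309,.042),("blkL",285,302,.042),("jaw",46,297,.04),("jawfoot",64,317,.012)]:
    print(n,P(u,v,z).round(4))
print(move(robot.observe(),[*P(633,338,.028)[:2],.15],np.radians(99)))
E
```

```text
blocks [0.6135 0.2281] yaw 9.5 left [0.6073 0.2651] right [0.6197 0.1911] size 0.15409123597817997
laps [0.6397 0.0027] yaw 11.1 left [0.6325 0.0395] right [ 0.6469 -0.0341] size 0.15142485582396262
jaws [ 0.6296 -0.2244] yaw -6.6 left [ 0.6339 -0.1871] right [ 0.6252 -0.2616] size 0.15230700075558065
lapR [ 0.4431 -0.2311  0.028 ]
lapL [ 0.4333 -0.0031  0.028 ]
blkR [ 0.4682 -0.1029  0.042 ]
blkL [0.4695 0.1151 0.042 ]
jaw [0.4685 0.351  0.04  ]
jawfoot [0.45   0.3398 0.012 ]
(array([ 33.7 , -15.56,   7.64]), array([ -0.1,  -0.1, -79. ]))
```

{"api": "step_arm", "payload": {"increments": [{"delta_pos": [4.4,-2.0,0.5],"dr": [0,0,-10],"fingers": -0.8},{"delta_pos": [8.8,-4.0,1.0],"dr": [0,0,-20],"fingers": -0.8},{"delta_pos": [13.2,-6.0,1.5],"dr": [0,0,-30],"fingers": -0.8},{"delta_pos": [17.6,-8.0,2.0],"dr": [0,0,-40],"fingers": -0.8},{"delta_pos": [22,-10.0,2.5],"dr": [0,0,-50],"fingers": -0.8}], "newtons": 25}}

```text
time: 0.72
tool_pos: [0.3532, -0.3225, 0.2013]
tool_rot: [-3.141, -0.0, 1.228]
contact_force: [0.5, -1.0, -0.4]
opening: 0.0822
grip_force: 0.0
```

```bash
cat > mv.py <<'E'
import sys
from h import *
from cell import robot
x,y,z,yaw=map(float,sys.argv[1:5]); o=robot.observe()
print(move(o,[x,y,z],np.radians(yaw)),"t",round(o["time"],2),o["tool_pos"].round(4),np.degrees(o["tool_rot"]).round(1),"open",o["opening"].round(4),"grip",round(o["grip_force"],1))
E
python3 mv.py .443 -.231 .13 101
```

```text
Traceback (most recent call last):
  File "mv.py", line 5, in <module>
    print(move(o,[x,y,z],np.radians(yaw)),"t",round(o["time"],2),o["tool_pos"].round(4),np.degrees(o["tool_rot"]).round(1),"open",o["opening"].round(4),"grip",round(o["grip_force"],1))
                                                                                                                                  ^^^^^^^^^^^^^^^^^^
AttributeError: 'float' object has no attribute 'round'
```

```bash
sed -i 's/o\["opening"\].round(4)/round(float(o["opening"]),4)/' mv.py; python3 mv.py .443 -.231 .13 101
```

```text
(array([11.64,  5.39,  7.14]), array([ -0. ,  -0. , -30.6])) t 0.72 [ 0.3532 -0.3225  0.2013] [-180.    -0.    70.4] open 0.0822 grip 0.0
```

{"api": "step_arm", "payload": {"increments": [{"delta_pos": [3,1.5,1.8],"dr": [0,0,-8],"fingers": -0.8},{"delta_pos": [6,3,3.6],"dr": [0,0,-16],"fingers": -0.8},{"delta_pos": [9,4.5,5.4],"dr": [0,0,-24],"fingers": -0.8},{"delta_pos": [11.6,5.4,7.1],"dr": [0,0,-30.6],"fingers": -0.8},{"delta_pos": [11.6,5.4,7.1],"dr": [0,0,-30.6],"fingers": -0.8}]}}

```text
time: 1.35
tool_pos: [0.4426, -0.2315, 0.1293]
tool_rot: [-3.139, -0.003, 1.759]
contact_force: [0.2, 0.7, -0.1]
opening: 0.0824
grip_force: 0.0
```

```bash
cat > look.py <<'E'
import sys
from h import *
from cell import robot,viewer
p=viewer.camera_params("wrist"); im=viewer.read_camera("wrist"); n=sys.argv[1]
cv2.imwrite(f"pics/{n}.png",im[:,:,::-1]); np.savez(f"pics/{n}.npz",K=p["K"],T=p["T"])
print(np.array(p["T"]).round(3).tolist())
E
python3 look.py w1; python3 mv.py .443 -.231 .006 101
```

```text
[[0.982, 0.178, 0.055, 0.428], [0.187, -0.934, -0.303, -0.149], [-0.002, 0.308, -0.951, 0.287], [0.0, 0.0, 0.0, 1.0]]
(array([ 0.15,  0.1 , 12.42]), array([-0.1, -0.1, -0.4])) t 1.4 [ 0.4425 -0.2327  0.1302] [-1.799e+02 -1.000e-01  1.006e+02] open 0.0827 grip 0.0
```

View pics/w1.png

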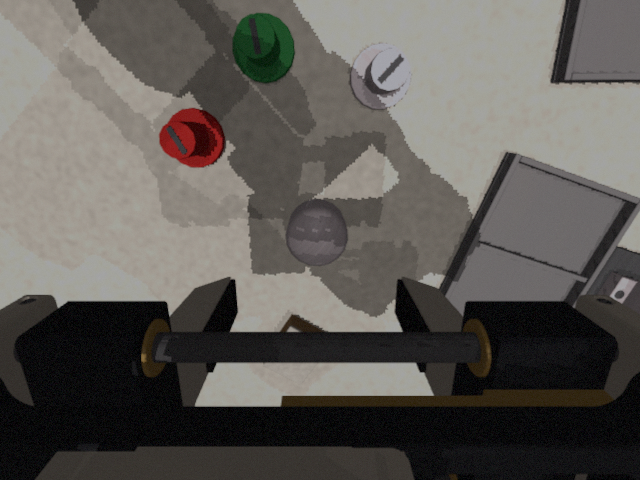

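Wrist view: lap at (317,232), right block with its boss top at (391,70), and the jaws tray at right with the jaw sample. I'll check these against the estimate.

```bash
python3 -c "
from h import *
p=np.load('pics/w1.npz')
print(ray(p,(317,232),.022),ray(p,(391,70),.042), ray(p,(380,76),.008))"
```

```text
[ 0.44341867 -0.2305219   0.022     ] [ 0.46890531 -0.10622662  0.042     ] [ 0.46759418 -0.10578787  0.008     ]
```

{"api": "step_arm", "payload": {"increments": [{"delta_pos": [0.1,0.1,4],"dr": [0,0,0],"fingers": -0.8},{"delta_pos": [0.1,0.1,8],"dr": [0,0,0],"fingers": -0.8},{"delta_pos": [0.1,0.1,10.8],"dr": [0,0,0],"fingers": -0.8},{"delta_pos": [0.1,0.1,12.4],"dr": [0,0,0],"fingers": -0.8},{"delta_pos": [0.1,0.1,12.4],"dr": [0,0,0],"fingers": -0.8}]}}

```text
time: 2.02
tool_pos: [0.4426, -0.2329, 0.0064]
tool_rot: [-3.14, -0.001, 1.754]
contact_force: [0.8, -0.4, -0.6]
opening: 0.0826
grip_force: 0.0
```

{"api": "step_arm", "payload": {"increments": [{"delta_pos": [0,0,0],"dr": [0,0,0],"fingers": 0.5},{"delta_pos": [0,0,0],"dr": [0,0,0],"fingers": 0.5},{"delta_pos": [0,0,0],"dr": [0,0,0],"fingers": 0.5},{"delta_pos": [0,0,0],"dr": [0,0,0],"fingers": 0.5},{"delta_pos": [0,0,0],"dr": [0,0,0],"fingers": 0.5}], "newtons": 25}}

```text
time: 2.65
tool_pos: [0.4436, -0.2322, 0.0071]
tool_rot: [3.141, 0.0, 1.757]
contact_force: [-0.9, -0.2, 6.1]
opening: 0.0494
grip_force: 25.0
```

```bash
python3 mv.py .647 -.034 .100 101
```

```text
(array([15.72, 23.65, -9.29]), array([ 0. ,  0. , -0.3])) t 2.65 [ 0.4436 -0.2322  0.0071] [180.    0.  100.7] open 0.0494 grip 25.0
```

{"api": "step_arm", "payload": {"increments": [{"delta_pos": [0,0,-4],"dr": [0,0,0],"fingers": 0.5},{"delta_pos": [0,0,-9.3],"dr": [0,0,0],"fingers": 0.5},{"delta_pos": [3.2,4.8,-9.3],"dr": [0,0,0],"fingers": 0.5},{"delta_pos": [6.4,9.6,-9.3],"dr": [0,0,0],"fingers": 0.5},{"delta_pos": [9.6,14.4,-9.3],"dr": [0,0,0],"fingers": 0.5}]}}

```text
time: 3.28
tool_pos: [0.5682, -0.1098, 0.0995]
tool_rot: [-3.141, -0.0, 1.756]
contact_force: [0.8, -1.7, -2.4]
opening: 0.0491
grip_force: 25.0
```

{"api": "step_arm", "payload": {"increments": [{"delta_pos": [3,4.6,0],"dr": [0,0,0],"fingers": 0.5},{"delta_pos": [5.2,8,0],"dr": [0,0,0],"fingers": 0.5},{"delta_pos": [6.1,9.2,0],"dr": [0,0,0],"fingers": 0.5},{"delta_pos": [6.1,9.2,0],"dr": [0,0,0],"fingers": 0.5},{"delta_pos": [6.1,9.2,0],"dr": [0,0,0],"fingers": 0.5}]}}

```text
time: 3.9
tool_pos: [0.6454, -0.0353, 0.0994]
tool_rot: [-3.14, 0.0, 1.756]
contact_force: [0.2, -0.3, -1.5]
opening: 0.0488
grip_force: 25.0
```

```bash
python3 look.py w2; python3 mv.py .647 -.034 .0115 101
```

```text
[[0.983, 0.175, 0.056, 0.631], [0.183, -0.934, -0.306, 0.048], [-0.001, 0.311, -0.95, 0.257], [0.0, 0.0, 0.0, 1.0]]
(array([0.12, 0.18, 8.81]), array([-0.1,  0. , -0.4])) t 3.95 [ 0.6455 -0.0355  0.0996] [-179.9    0.   100.6] open 0.0488 grip 25.0
```

View pics/w2.png

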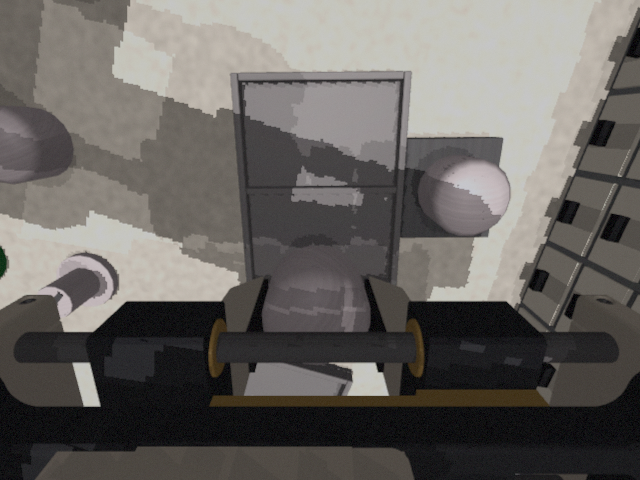

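The tray is square to the gripper. Its far rim corners are at (232,73) and (411,72), the divider runs from (246,187) to (396,187), and the lap is held between the fingers.

```bash
python3 -c "
from h import *
p=np.load('pics/w2.npz')
a,b=ray(p,(232,73),.016)[:2],ray(p,(411,72),.016)[:2]; d=b-a; print(np.linalg.norm(d),np.degrees(np.arctan2(d[1],d[0])))
x=d/np.linalg.norm(d); y=np.array([-x[1],x[0]]); m=(a+b)/2
print('centre',m-.078*y,'div',ray(p,(321,187),.014),'right',m-.1155*y,'left',m-.0405*y)"
```

```text
0.11532967161201056 10.851575218256023
centre [0.64261161 0.00272637] div [0.64169911 0.00607961 0.014     ] right [ 0.64967156 -0.03410306] left [0.63555165 0.0395558 ]
```

{"api": "step_arm", "payload": {"increments": [{"delta_pos": [0.1,0.4,3.5],"dr": [0,0,0],"fingers": 0.5},{"delta_pos": [0.1,0.4,6.5],"dr": [0,0,0],"fingers": 0.5},{"delta_pos": [0.1,0.4,7.8],"dr": [0,0,0],"fingers": 0.5},{"delta_pos": [0.1,0.4,8.5],"dr": [0,0,0],"fingers": 0.5},{"delta_pos": [0.1,0.4,8.8],"dr": [0,0,0],"fingers": 0.5}]}}

```text
time: 4.58
tool_pos: [0.6506, -0.0329, 0.0124]
tool_rot: [3.14, 0.001, 1.756]
contact_force: [0.2, -0.5, -2.2]
opening: 0.0494
grip_force: 25.0
```

```bash
python3 mv.py .649 -.034 .011 101; python3 -c "
from cell import robot; print(robot.observe()['contact_force'])"
```

```text
(array([-0.08, -0.18,  0.14]), array([ 0.1,  0. , -0.4])) t 4.58 [ 0.6506 -0.0329  0.0124] [179.9   0.  100.6] open 0.0494 grip 25.0
[ 0.21120048 -0.4661629  -2.1698408 ]
```

{"api": "step_arm", "payload": {"increments": [{"delta_pos": [0,0,0.12],"dr": [0,0,0],"fingers": 0.5},{"delta_pos": [0,0,0.15],"dr": [0,0,0],"fingers": 0.5},{"delta_pos": [0,0,0.15],"dr": [0,0,0],"fingers": -0.3},{"delta_pos": [0,0,0.15],"dr": [0,0,0],"fingers": -0.3},{"delta_pos": [0,0,0.15],"dr": [0,0,0],"fingers": -0.3}]}}

```text
time: 5.2
tool_pos: [0.6503, -0.0325, 0.0104]
tool_rot: [3.141, 0.0, 1.757]
contact_force: [-0.2, -0.4, 0.6]
opening: 0.0591
grip_force: 0.0
```

{"api": "step_arm", "payload": {"increments": [{"delta_pos": [0,0,-4],"dr": [0,0,0],"fingers": -0.3},{"delta_pos": [0,0,-9],"dr": [0,0,0],"fingers": -0.3},{"delta_pos": [2,-5.8,-9],"dr": [0,0,0],"fingers": -0.8},{"delta_pos": [4,-11.6,-9],"dr": [0,0,0],"fingers": -0.8},{"delta_pos": [5.5,-16.4,-9],"dr": [0,0,0],"fingers": -0.8}]}}

```text
time: 5.82
tool_pos: [0.4765, -0.0083, 0.1004]
tool_rot: [-3.142, 0.0, 1.757]
contact_force: [0.4, 0.2, -0.5]
opening: 0.0812
grip_force: 0.0
```

```bash
python3 look.py w3; python3 mv.py .4333 -.0031 .11 101
```

```text
[[0.983, 0.175, 0.057, 0.461], [0.185, -0.934, -0.306, 0.075], [-0.0, 0.311, -0.95, 0.258], [0.0, 0.0, 0.0, 1.0]]
(array([ 1.01, -3.4 , -1.07]), array([-0.6, -0.2, -0.3])) t 5.88 [ 0.4685 -0.0067  0.0989] [-179.4   -0.2  100.7] open 0.082 grip 0.0
```

View pics/w3.png

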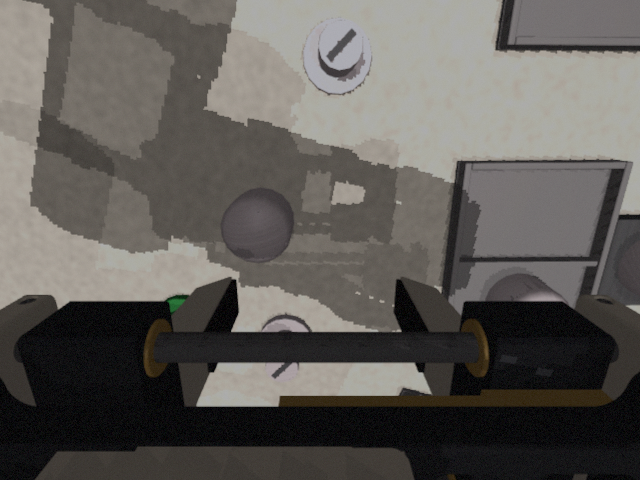

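The placed lap stands in its bay at (527,290). The next lap is at (257,225), and the left block's boss top is at (341,46).

```bash
python3 -c "
from h import *
p=np.load('pics/w3.npz')
print(ray(p,(257,225),.022),ray(p,(341,46),.042))"; python3 mv.py .433 -.003 .006 101
```

```text
[ 0.43233322 -0.00136473  0.022     ] [0.46755525 0.11845212 0.042     ]
(array([ 0.99, -3.32,  9.33]), array([-0.6, -0.2, -0.3])) t 5.88 [ 0.4685 -0.0067  0.0989] [-179.4   -0.2  100.7] open 0.082 grip 0.0
```

{"api": "step_arm", "payload": {"increments": [{"delta_pos": [0.8,-2.2,0],"dr": [0,0,0],"fingers": -0.8},{"delta_pos": [1.3,-3.8,0],"dr": [0,0,0],"fingers": -0.8},{"delta_pos": [1.5,-4.4,1.5],"dr": [0,0,0],"fingers": -0.8},{"delta_pos": [1.5,-4.4,3],"dr": [0,0,0],"fingers": -0.8},{"delta_pos": [1.5,-4.4,4],"dr": [0,0,0],"fingers": -0.8}]}}

```text
time: 6.5
tool_pos: [0.4331, -0.0022, 0.0599]
tool_rot: [3.141, 0.0, 1.756]
contact_force: [-0.2, 0.1, 0.7]
opening: 0.0828
grip_force: 0.0
```

```bash
python3 mv.py .433 -.002 .006 101
```

```text
(array([ 0.02, -0.  ,  5.39]), array([ 0. ,  0. , -0.4])) t 6.5 [ 0.4331 -0.0022  0.0599] [180.    0.  100.6] open 0.0828 grip 0.0
```

{"api": "step_arm", "payload": {"increments": [{"delta_pos": [0,0,2.5],"dr": [0,0,0],"fingers": -0.8},{"delta_pos": [0,0,4.4],"dr": [0,0,0],"fingers": -0.8},{"delta_pos": [0,0,5.4],"dr": [0,0,0],"fingers": -0.8},{"delta_pos": [0,0,5.4],"dr": [0,0,0],"fingers": -0.8},{"delta_pos": [0,0,5.4],"dr": [0,0,0],"fingers": 0.5}]}}

```text
time: 7.12
tool_pos: [0.4334, -0.0022, 0.0067]
tool_rot: [3.141, 0.0, 1.757]
contact_force: [0.4, 0.2, 0.7]
opening: 0.0765
grip_force: 0.0
```

{"api": "step_arm", "payload": {"increments": [{"delta_pos": [0,0,0],"dr": [0,0,0],"fingers": 0.5},{"delta_pos": [0,0,0],"dr": [0,0,0],"fingers": 0.5},{"delta_pos": [0,0,0],"dr": [0,0,0],"fingers": 0.5},{"delta_pos": [0,0,0],"dr": [0,0,0],"fingers": 0.5},{"delta_pos": [0,0,-0.5],"dr": [0,0,0],"fingers": 0.5}]}}

```text
time: 7.75
tool_pos: [0.4325, -0.0021, 0.0111]
tool_rot: [-3.141, -0.0, 1.756]
contact_force: [-1.3, -0.2, -1.4]
opening: 0.0492
grip_force: 25.0
```

{"api": "step_arm", "payload": {"increments": [{"delta_pos": [0,0,-4],"dr": [0,0,0],"fingers": 0.5},{"delta_pos": [0,0,-7],"dr": [0,0,0],"fingers": 0.5},{"delta_pos": [0.1,4,-9],"dr": [0,0,0],"fingers": 0.5},{"delta_pos": [0.2,9,-9],"dr": [0,0,0],"fingers": 0.5},{"delta_pos": [0.3,14,-9],"dr": [0,0,0],"fingers": 0.5}]}}

```text
time: 8.38
tool_pos: [0.5712, 0.027, 0.1017]
tool_rot: [3.141, 0.0, 1.756]
contact_force: [0.1, -0.9, -1.6]
opening: 0.0493
grip_force: 25.0
```

{"api": "step_arm", "payload": {"increments": [{"delta_pos": [0,3.5,0],"dr": [0,0,0],"fingers": 0.5},{"delta_pos": [0,5.8,0],"dr": [0,0,0],"fingers": 0.5},{"delta_pos": [0,6.7,0],"dr": [0,0,0],"fingers": 0.5},{"delta_pos": [0,6.7,2],"dr": [0,0,0],"fingers": 0.5},{"delta_pos": [0,6.7,3],"dr": [0,0,0],"fingers": 0.5}]}}

```text
time: 9.0
tool_pos: [0.6343, 0.039, 0.07]
tool_rot: [-3.139, -0.001, 1.756]
contact_force: [0.6, 0.0, -2.2]
opening: 0.0492
grip_force: 25.0
```

```bash
python3 mv.py .6355 .0395 .011 101
```

```text
(array([0.02, 0.14, 5.9 ]), array([-0.2, -0. , -0.4])) t 9.0 [0.6343 0.039  0.07  ] [-179.8   -0.   100.6] open 0.0492 grip 25.0
```

{"api": "step_arm", "payload": {"increments": [{"delta_pos": [0,0.1,2.5],"dr": [0,0,0],"fingers": 0.5},{"delta_pos": [0,0.1,4.4],"dr": [0,0,0],"fingers": 0.5},{"delta_pos": [0,0.1,5.3],"dr": [0,0,0],"fingers": 0.5},{"delta_pos": [0,0.1,5.7],"dr": [0,0,0],"fingers": 0.5},{"delta_pos": [0,0.1,5.9],"dr": [0,0,0],"fingers": 0.5}]}}

```text
time: 9.62
tool_pos: [0.6371, 0.0392, 0.0126]
tool_rot: [3.141, 0.0, 1.756]
contact_force: [0.0, 0.6, -1.9]
opening: 0.0493
grip_force: 25.0
```

{"api": "step_arm", "payload": {"increments": [{"delta_pos": [0,0,0.05],"dr": [0,0,0],"fingers": 0.5},{"delta_pos": [0,0,0.05],"dr": [0,0,0],"fingers": 0.5},{"delta_pos": [0,0,0.05],"dr": [0,0,0],"fingers": -0.3},{"delta_pos": [0,0,0.05],"dr": [0,0,0],"fingers": -0.3},{"delta_pos": [0,0,0.05],"dr": [0,0,0],"fingers": -0.3}]}}

```text
time: 10.25
tool_pos: [0.6369, 0.0392, 0.0119]
tool_rot: [3.141, 0.0, 1.757]
contact_force: [0.5, -0.3, 0.3]
opening: 0.0596
grip_force: 0.0
```

```bash
python3 mv.py .4685 -.105 .10 100
```

```text
(array([-11.06, -19.21,  -8.81]), array([0. , 0. , 0.6])) t 10.25 [0.6369 0.0392 0.0119] [180.    0.  100.6] open 0.0596 grip 0.0
```

{"api": "step_arm", "payload": {"increments": [{"delta_pos": [0,0,-4],"dr": [0,0,0],"fingers": -0.3},{"delta_pos": [0,0,-8.8],"dr": [0,0,0],"fingers": -0.3},{"delta_pos": [-2.3,-4,-8.8],"dr": [0,0,0],"fingers": -0.2},{"delta_pos": [-5,-8.8,-8.8],"dr": [0,0,0],"fingers": -0.2},{"delta_pos": [-8,-13.8,-8.8],"dr": [0,0,0],"fingers": -0.2}]}}

```text
time: 10.88
tool_pos: [0.5148, -0.0656, 0.1]
tool_rot: [3.141, 0.001, 1.758]
contact_force: [0.7, -1.1, 0.9]
opening: 0.0549
grip_force: 0.0
```

{"api": "step_arm", "payload": {"increments": [{"delta_pos": [-1.6,-3,0],"dr": [0,0,0],"fingers": -0.2},{"delta_pos": [-2.8,-4.8,0],"dr": [0,0,0],"fingers": -0.2},{"delta_pos": [-3.1,-5.4,0],"dr": [0,0,0],"fingers": -0.2},{"delta_pos": [-3.1,-5.4,1.5],"dr": [0,0,0],"fingers": -0.2},{"delta_pos": [-3.1,-5.4,3],"dr": [0,0,0],"fingers": -0.2}]}}

```text
time: 11.5
tool_pos: [0.4693, -0.1051, 0.0696]
tool_rot: [3.14, 0.001, 1.757]
contact_force: [0.2, 0.3, 1.2]
opening: 0.0552
grip_force: 0.0
```

```bash
python3 look.py w4; python3 mv.py .4685 -.105 .014 100
```

```text
[[0.983, 0.175, 0.059, 0.454], [0.185, -0.934, -0.306, -0.022], [0.001, 0.311, -0.95, 0.227], [0.0, 0.0, 0.0, 1.0]]
(array([-0.05,  0.03,  5.38]), array([-0.1, -0.1,  0.7])) t 11.55 [ 0.4682 -0.1046  0.0678] [-1.799e+02 -1.000e-01  1.007e+02] open 0.0552 grip 0.0
```

View pics/w4.png

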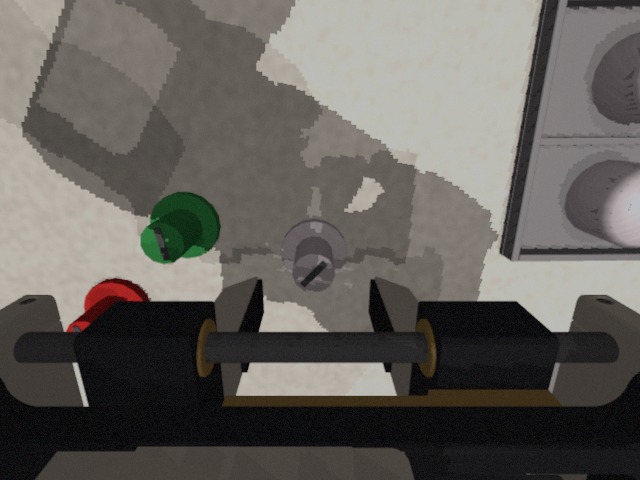

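{"api": "step_arm", "payload": {"increments": [{"delta_pos": [0,0,2.5],"dr": [0,0,0],"fingers": -0.2},{"delta_pos": [0,0,4.5],"dr": [0,0,0],"fingers": -0.2},{"delta_pos": [0,0,5.5],"dr": [0,0,0],"fingers": -0.2},{"delta_pos": [0,0,5.5],"dr": [0,0,0],"fingers": -0.2},{"delta_pos": [0,0,5.5],"dr": [0,0,0],"fingers": 0.8}]}}

```text
time: 12.18
tool_pos: [0.4691, -0.1054, 0.0153]
tool_rot: [3.141, 0.001, 1.757]
contact_force: [-0.1, -0.9, -0.7]
opening: 0.0494
grip_force: 0.0
```

{"api": "step_arm", "payload": {"increments": [{"delta_pos": [0,0,0],"dr": [0,0,0],"fingers": 0.8},{"delta_pos": [0,0,0],"dr": [0,0,0],"fingers": 0.8},{"delta_pos": [0,0,0],"dr": [0,0,0],"fingers": 0.8},{"delta_pos": [0,0,0],"dr": [0,0,0],"fingers": 0.8},{"delta_pos": [0,0,0],"dr": [0,0,0],"fingers": 0.8}]}}

```text
time: 12.8
tool_pos: [0.4686, -0.1054, 0.0151]
tool_rot: [3.141, 0.0, 1.756]
contact_force: [-0.8, -0.3, 5.5]
opening: 0.0252
grip_force: 25.0
```

```bash
python3 mv.py .620 .191 .13 99.5
```

```text
(array([ 26.33,  20.35, -11.5 ]), array([0. , 0. , 1.1])) t 12.8 [ 0.4686 -0.1054  0.0151] [180.    0.  100.6] open 0.0252 grip 25.0
```

{"api": "step_arm", "payload": {"increments": [{"delta_pos": [0,0,-4],"dr": [0,0,0],"fingers": 0.8},{"delta_pos": [0,0,-9],"dr": [0,0,0],"fingers": 0.8},{"delta_pos": [2.6,2,-11.5],"dr": [0,0,0],"fingers": 0.8},{"delta_pos": [7,5.4,-11.5],"dr": [0,0,0],"fingers": 0.8},{"delta_pos": [11.6,9,-11.5],"dr": [0,0,0],"fingers": 0.8}]}}

```text
time: 13.42
tool_pos: [0.5362, 0.0263, 0.1299]
tool_rot: [3.141, 0.0, 1.755]
contact_force: [1.2, -0.7, -1.4]
opening: 0.0256
grip_force: 25.0
```

{"api": "step_arm", "payload": {"increments": [{"delta_pos": [4.6,3.6,0],"dr": [0,0,0],"fingers": 0.8},{"delta_pos": [9,7,0],"dr": [0,0,0],"fingers": 0.8},{"delta_pos": [12.5,9.7,0],"dr": [0,0,0],"fingers": 0.8},{"delta_pos": [14.3,11,0],"dr": [0,0,0],"fingers": 0.8},{"delta_pos": [14.7,11.3,0],"dr": [0,0,0.8],"fingers": 0.8}]}}

```text
time: 14.05
tool_pos: [0.6192, 0.1919, 0.1286]
tool_rot: [-3.14, 0.0, 1.744]
contact_force: [-0.1, -1.3, -1.7]
opening: 0.0253
grip_force: 25.0
```

```bash
python3 look.py w5; python3 mv.py .620 .191 .02 99.5
```

```text
[[0.985, 0.164, 0.052, 0.605], [0.172, -0.936, -0.306, 0.275], [-0.001, 0.311, -0.95, 0.286], [0.0, 0.0, 0.0, 1.0]]
(array([-0.05,  0.09, 10.87]), array([-0.1,  0. ,  0.3])) t 14.1 [0.6192 0.1914 0.1287] [-179.9    0.    99.8] open 0.0258 grip 25.0
```

View pics/w5.png

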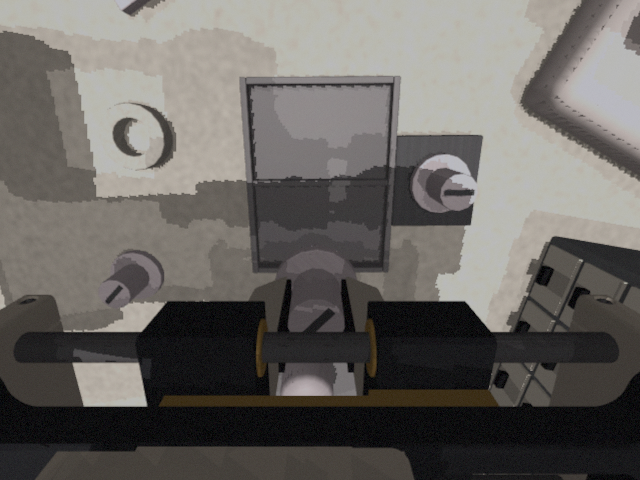

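The blocks tray's far rim corners are at (242,78) and (400,77), its divider centre is at (321,181), and the block is held above the near bay.

```bash
python3 -c "
from h import *
p=np.load('pics/w5.npz')
a,b=ray(p,(242,78),.016)[:2],ray(p,(400,77),.016)[:2]; d=b-a; print(np.linalg.norm(d),np.degrees(np.arctan2(d[1],d[0])))
x=d/np.linalg.norm(d); y=np.array([-x[1],x[0]]); m=(a+b)/2
D=ray(p,(321,181),.014)[:2]
print('div',D,'right',m-.1155*y,D-.0375*y,'left',m-.0405*y,D+.0375*y)"
```

```text
0.1146239532670448 10.213111925192637
div [0.61638819 0.23301497] right [0.623497   0.19355799] [0.62303731 0.19610915] left [0.61019875 0.26736962] [0.60973906 0.26992078]
```

{"api": "step_arm", "payload": {"increments": [{"delta_pos": [0.2,0.4,4.5],"dr": [0,0,0],"fingers": 0.8},{"delta_pos": [0.2,0.4,8],"dr": [0,0,0],"fingers": 0.8},{"delta_pos": [0.2,0.4,9.8],"dr": [0,0,0],"fingers": 0.8},{"delta_pos": [0.2,0.4,10.6],"dr": [0,0,0],"fingers": 0.8},{"delta_pos": [0.2,0.4,10.8],"dr": [0,0,0],"fingers": 0.8}]}}

```text
time: 14.72
tool_pos: [0.6235, 0.193, 0.0223]
tool_rot: [3.141, 0.0, 1.742]
contact_force: [-0.0, 0.7, -1.8]
opening: 0.0252
grip_force: 25.0
```

```bash
python3 mv.py .623 .1945 .019 100
```

```text
(array([ 0.16, -0.03,  0.33]), array([ 0.1,  0. , -0.2])) t 14.72 [0.6235 0.193  0.0223] [179.9   0.   99.8] open 0.0252 grip 25.0
```

{"api": "step_arm", "payload": {"increments": [{"delta_pos": [0.1,0,0.2],"dr": [0,0,0],"fingers": 0.8},{"delta_pos": [0.1,0,0.32],"dr": [0,0,0],"fingers": 0.8},{"delta_pos": [0.1,0,0.32],"dr": [0,0,0],"fingers": 0.8},{"delta_pos": [0.1,0,0.32],"dr": [0,0,0],"fingers": -0.1},{"delta_pos": [0.1,0,0.32],"dr": [0,0,0],"fingers": -0.1}]}}

```text
time: 15.35
tool_pos: [0.623, 0.1943, 0.0187]
tool_rot: [3.141, 0.0, 1.743]
contact_force: [-0.5, -0.3, -0.0]
opening: 0.0407
grip_force: 0.0
```

{"api": "step_arm", "payload": {"increments": [{"delta_pos": [0,0,0],"dr": [0,0,0],"fingers": -0.1},{"delta_pos": [0,0,0],"dr": [0,0,0],"fingers": -0.1},{"delta_pos": [0,0,-3],"dr": [0,0,0],"fingers": -0.1},{"delta_pos": [0,0,-6.5],"dr": [0,0,0],"fingers": -0.1},{"delta_pos": [0,0,-9.5],"dr": [0,0,0],"fingers": -0.2}]}}

```text
time: 15.98
tool_pos: [0.623, 0.1943, 0.1148]
tool_rot: [3.141, 0.0, 1.743]
contact_force: [0.4, -0.2, 1.1]
opening: 0.0542
grip_force: 0.0
```

```bash
python3 mv.py .468 .117 .07 99.8
```

```text
(array([ -4.97, -16.6 ,   4.47]), array([0., 0., 0.])) t 15.97 [0.623  0.1943 0.1148] [180.    0.   99.8] open 0.0542 grip 0.0
```

{"api": "step_arm", "payload": {"increments": [{"delta_pos": [-1,-3.5,0],"dr": [0,0,0],"fingers": -0.2},{"delta_pos": [-2.5,-8.5,0],"dr": [0,0,0],"fingers": -0.2},{"delta_pos": [-3.9,-13,0],"dr": [0,0,0],"fingers": -0.2},{"delta_pos": [-4.7,-15.8,0],"dr": [0,0,0],"fingers": -0.2},{"delta_pos": [-5,-16.6,1],"dr": [0,0,0],"fingers": -0.2}]}}

```text
time: 16.6
tool_pos: [0.4673, 0.1163, 0.1041]
tool_rot: [3.14, 0.0, 1.742]
contact_force: [0.6, 0.8, -1.0]
opening: 0.0551
grip_force: 0.0
```

```bash
python3 look.py w6; python3 mv.py .468 .117 .015 99.8
```

```text
[[0.985, 0.161, 0.054, 0.453], [0.17, -0.937, -0.306, 0.199], [0.002, 0.311, -0.95, 0.261], [0.0, 0.0, 0.0, 1.0]]
(array([0.07, 0.19, 8.74]), array([-0.1,  0. ,  0. ])) t 16.65 [0.4664 0.116  0.1024] [-179.9    0.    99.8] open 0.0552 grip 0.0
```

View pics/w6.png

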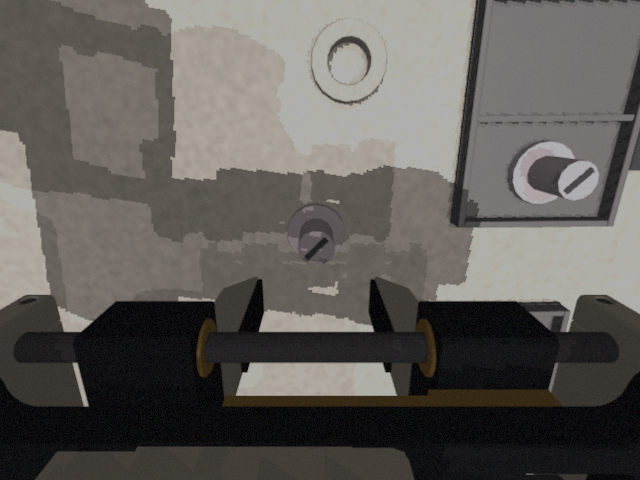

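The first block stands in its bay at (545,170). The next block's boss top is at (316,247).

```bash
python3 -c "
from h import *
p=np.load('pics/w6.npz')
print(ray(p,(316,247),.042),ray(p,(315,232),.008))"
```

```text
[0.46717835 0.12030259 0.042     ] [0.46647075 0.12021357 0.008     ]
```

{"api": "step_arm", "payload": {"increments": [{"delta_pos": [0.3,0,3],"dr": [0,0,0],"fingers": -0.2},{"delta_pos": [0.3,0,6.5],"dr": [0,0,0],"fingers": -0.2},{"delta_pos": [0.3,0,8.4],"dr": [0,0,0],"fingers": -0.2},{"delta_pos": [0.3,0,8.9],"dr": [0,0,0],"fingers": -0.2},{"delta_pos": [0.3,0,8.9],"dr": [0,0,0],"fingers": -0.2}]}}

```text
time: 17.27
tool_pos: [0.468, 0.1198, 0.0143]
tool_rot: [3.142, 0.0, 1.743]
contact_force: [0.5, 0.8, 0.1]
opening: 0.055
grip_force: 0.0
```

{"api": "step_arm", "payload": {"increments": [{"delta_pos": [0,0,0],"dr": [0,0,0],"fingers": 0.8},{"delta_pos": [0,0,0],"dr": [0,0,0],"fingers": 0.8},{"delta_pos": [0,0,0],"dr": [0,0,0],"fingers": 0.8},{"delta_pos": [0,0,0],"dr": [0,0,0],"fingers": 0.8},{"delta_pos": [0,0,0],"dr": [0,0,0],"fingers": 0.8}]}}

```text
time: 17.9
tool_pos: [0.4675, 0.1196, 0.0149]
tool_rot: [3.141, 0.0, 1.743]
contact_force: [-0.2, 0.2, 5.4]
opening: 0.0255
grip_force: 25.0
```

```bash
python3 mv.py .610 .2685 .11 99.8
```

```text
(array([12.23, 16.59, -9.51]), array([0., 0., 0.])) t 17.9 [0.4675 0.1196 0.0149] [180.    0.   99.8] open 0.0255 grip 25.0
```

{"api": "step_arm", "payload": {"increments": [{"delta_pos": [0,0,-4],"dr": [0,0,0],"fingers": 0.8},{"delta_pos": [0,0,-8],"dr": [0,0,0],"fingers": 0.8},{"delta_pos": [1.8,2.4,-9.5],"dr": [0,0,0],"fingers": 0.8},{"delta_pos": [4.8,6.5,-9.5],"dr": [0,0,0],"fingers": 0.8},{"delta_pos": [8,11,-9.5],"dr": [0,0,0],"fingers": 0.8}]}}

```text
time: 18.52
tool_pos: [0.5629, 0.218, 0.1097]
tool_rot: [3.141, 0.0, 1.742]
contact_force: [1.6, 0.5, -1.4]
opening: 0.0254
grip_force: 25.0
```

{"api": "step_arm", "payload": {"increments": [{"delta_pos": [2.6,3.6,0],"dr": [0,0,0],"fingers": 0.8},{"delta_pos": [3.9,5.2,0],"dr": [0,0,0],"fingers": 0.8},{"delta_pos": [4.2,5.6,1],"dr": [0,0,0],"fingers": 0.8},{"delta_pos": [4.2,5.6,4],"dr": [0,0,0],"fingers": 0.8},{"delta_pos": [4.2,5.6,5.5],"dr": [0,0,0],"fingers": 0.8}]}}

```text
time: 19.15
tool_pos: [0.6082, 0.2671, 0.0518]
tool_rot: [-3.137, 0.001, 1.742]
contact_force: [-0.2, -0.3, -1.0]
opening: 0.0254
grip_force: 25.0
```

```bash
python3 mv.py .610 .2685 .0187 99.8
```

```text
(array([0.11, 0.22, 3.31]), array([-0.3,  0. ,  0. ])) t 19.15 [0.6082 0.2671 0.0518] [-179.7    0.    99.8] open 0.0254 grip 25.0
```

{"api": "step_arm", "payload": {"increments": [{"delta_pos": [0,0.1,1.5],"dr": [0,0,0],"fingers": 0.8},{"delta_pos": [0,0.1,2.6],"dr": [0,0,0],"fingers": 0.8},{"delta_pos": [0,0.1,3.1],"dr": [0,0,0],"fingers": 0.8},{"delta_pos": [0,0.1,3.3],"dr": [0,0,0],"fingers": 0.8},{"delta_pos": [0,0.1,3.3],"dr": [0,0,0],"fingers": 0.8}]}}

```text
time: 19.77
tool_pos: [0.6113, 0.2685, 0.0219]
tool_rot: [3.141, -0.0, 1.743]
contact_force: [-0.7, -0.5, -0.8]
opening: 0.0252
grip_force: 25.0
```

```bash
python3 mv.py .610 .2685 .0187 99.8
```

```text
(array([ 0.03, -0.13,  0.32]), array([ 0., -0.,  0.])) t 19.77 [0.6113 0.2685 0.0219] [180.   -0.   99.8] open 0.0252 grip 25.0
```

{"api": "step_arm", "payload": {"increments": [{"delta_pos": [0,0,0.2],"dr": [0,0,0],"fingers": 0.8},{"delta_pos": [0,0,0.32],"dr": [0,0,0],"fingers": 0.8},{"delta_pos": [0,0,0.32],"dr": [0,0,0],"fingers": 0.8},{"delta_pos": [0,0,0.32],"dr": [0,0,0],"fingers": -0.1},{"delta_pos": [0,0,0.32],"dr": [0,0,0],"fingers": -0.1}]}}

```text
time: 20.4
tool_pos: [0.6111, 0.2684, 0.0182]
tool_rot: [3.141, 0.0, 1.743]
contact_force: [0.3, 0.1, -0.3]
opening: 0.0405
grip_force: 0.0
```

{"api": "step_arm", "payload": {"increments": [{"delta_pos": [0,0,0],"dr": [0,0,0],"fingers": -0.1},{"delta_pos": [0,0,0],"dr": [0,0,0],"fingers": -0.1},{"delta_pos": [0,0,-3],"dr": [0,0,0],"fingers": -0.1},{"delta_pos": [0,0,-7],"dr": [0,0,0],"fingers": -0.1},{"delta_pos": [0,0,-10],"dr": [0,0,0],"fingers": -0.2}]}}

```text
time: 21.02
tool_pos: [0.6114, 0.2685, 0.12]
tool_rot: [3.14, -0.0, 1.743]
contact_force: [-0.6, 0.1, -0.7]
opening: 0.0542
grip_force: 0.0
```

{"api": "step_arm", "payload": {"increments": [{"delta_pos": [1.5,-2,0],"dr": [0,0,9],"fingers": -0.2},{"delta_pos": [4.5,-5.7,0],"dr": [0,0,18],"fingers": -0.2},{"delta_pos": [7.5,-9.4,0],"dr": [0,0,27],"fingers": -0.2},{"delta_pos": [9.3,-11.8,0],"dr": [0,0,36],"fingers": -0.2},{"delta_pos": [10,-12.6,0],"dr": [0,0,45],"fingers": -0.2}]}}

```text
time: 21.65
tool_pos: [0.468, 0.3463, 0.1185]
tool_rot: [-3.141, 0.0, 0.954]
contact_force: [0.5, -0.8, -1.0]
opening: 0.0553
grip_force: 0.0
```

```bash
python3 look.py w7; python3 mv.py .4685 .351 .02 31
```

```text
[[0.816, -0.55, -0.18, 0.517], [-0.579, -0.775, -0.254, 0.415], [0.0, 0.311, -0.95, 0.276], [0.0, 0.0, 0.0, 1.0]]
(array([ 0.41, -0.18,  9.85]), array([-0. ,  0. , 23.3])) t 21.7 [0.4676 0.3466 0.1185] [-180.     0.    54.3] open 0.0552 grip 0.0
```

View pics/w7.png

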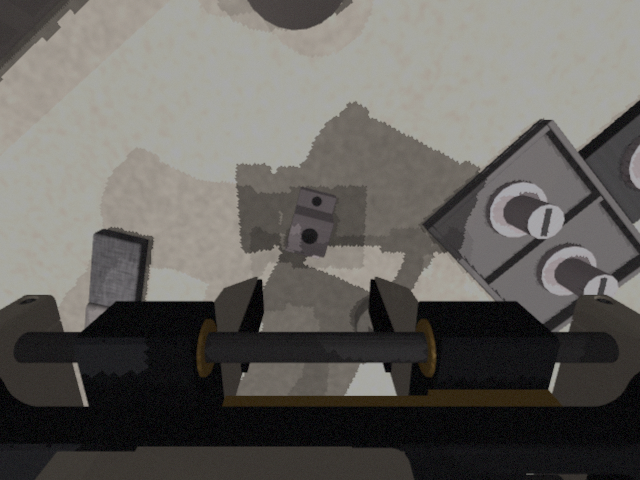

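Both blocks stand in their bays. The jaw's top hole is at (310,236) and its foot hole at (317,201).

```bash
python3 -c "
from h import *
p=np.load('pics/w7.npz')
a=ray(p,(310,236),.04);b=ray(p,(317,201),.012);d=(b-a)[:2]; print(a,b,np.linalg.norm(d),np.degrees(np.arctan2(d[1],d[0])))
# foot far edge corners and upright top edges
c=ray(p,(301,186),.012);e=ray(p,(337,193),.012);d=(c-e)[:2];print(np.linalg.norm(d),np.degrees(np.arctan2(d[1],d[0]))-90)
c=ray(p,(288,249),.04);e=ray(p,(325,257),.04);d=(c-e)[:2];print(np.linalg.norm(d),np.degrees(np.arctan2(d[1],d[0]))-90)
"; python3 mv.py .469 .351 .006 41
```

```text
[0.46894106 0.35412034 0.04      ] [0.48469379 0.36734929 0.012     ] 0.02057069459074849 40.02313123909533
0.028714972454995723 43.554184349112546
0.028155959444523877 41.57589911910634
(array([ 0.44, -0.14, 11.25]), array([-0. ,  0. , 13.3])) t 21.7 [0.4676 0.3466 0.1185] [-180.     0.    54.3] open 0.0552 grip 0.0
```

{"api": "step_arm", "payload": {"increments": [{"delta_pos": [0.6,-0.3,2],"dr": [0,0,8],"fingers": -0.2},{"delta_pos": [0.6,-0.3,5.5],"dr": [0,0,13],"fingers": -0.2},{"delta_pos": [0.6,-0.3,9],"dr": [0,0,13],"fingers": -0.2},{"delta_pos": [0.6,-0.3,10.7],"dr": [0,0,13],"fingers": -0.2},{"delta_pos": [0.6,-0.3,11.1],"dr": [0,0,13],"fingers": -0.2}]}}

```text
time: 22.32
tool_pos: [0.4708, 0.3517, 0.0065]
tool_rot: [-3.141, 0.001, 0.731]
contact_force: [-0.1, 0.0, 0.6]
opening: 0.0552
grip_force: 0.0
```

{"api": "step_arm", "payload": {"increments": [{"delta_pos": [0,0,0],"dr": [0,0,0],"fingers": 0.1},{"delta_pos": [0,0,0],"dr": [0,0,0],"fingers": 0.3},{"delta_pos": [0,0,0],"dr": [0,0,0],"fingers": 0.8},{"delta_pos": [0,0,0],"dr": [0,0,0],"fingers": 0.8},{"delta_pos": [0,0,0],"dr": [0,0,0],"fingers": 0.8}]}}

```text
time: 22.95
tool_pos: [0.4711, 0.3524, 0.0083]
tool_rot: [3.141, -0.002, 0.73]
contact_force: [-2.0, 0.8, 5.3]
opening: 0.0295
grip_force: 25.0
```

```bash
python3 mv.py .634 -.187 .16 83.4;python3 mv.py .45 .10 .16 83.4
```

```text
(array([-23.83,  51.05, -15.2 ]), array([  0. ,  -0.1, -41.6])) t 22.95 [0.4711 0.3524 0.0083] [ 1.80e+02 -1.00e-01  4.18e+01] open 0.0295 grip 25.0
(array([-18.39,  17.4 , -15.2 ]), array([  0. ,  -0.1, -41.6])) t 22.95 [0.4711 0.3524 0.0083] [ 1.80e+02 -1.00e-01  4.18e+01] open 0.0295 grip 25.0
```

{"api": "step_arm", "payload": {"increments": [{"delta_pos": [0,0,-4],"dr": [0,0,0],"fingers": 0.8},{"delta_pos": [0,0,-9],"dr": [0,0,0],"fingers": 0.8},{"delta_pos": [-1.3,2.7,-12],"dr": [0,0,0],"fingers": 0.8},{"delta_pos": [-3.3,7.1,-12],"dr": [0,0,0],"fingers": 0.8},{"delta_pos": [-5.3,11.4,-12],"dr": [0,0,0],"fingers": 0.8}]}}

```text
time: 23.58
tool_pos: [0.5077, 0.2305, 0.1278]
tool_rot: [3.141, -0.001, 0.731]
contact_force: [0.8, 0.4, -1.5]
opening: 0.0296
grip_force: 25.0
```

{"api": "step_arm", "payload": {"increments": [{"delta_pos": [-2.2,4.7,0],"dr": [0,0,0],"fingers": 0.8},{"delta_pos": [-4.4,9.4,0],"dr": [0,0,0],"fingers": 0.8},{"delta_pos": [-6.6,14.1,0],"dr": [0,0,0],"fingers": 0.8},{"delta_pos": [-8.8,18.8,0],"dr": [0,0,0],"fingers": 0.8},{"delta_pos": [-11,23.5,0],"dr": [0,0,0],"fingers": 0.8}]}}

```text
time: 24.2
tool_pos: [0.5823, -0.0186, 0.1272]
tool_rot: [3.142, 0.0, 0.73]
contact_force: [0.2, 0.2, -1.7]
opening: 0.0298
grip_force: 25.0
```

{"api": "step_arm", "payload": {"increments": [{"delta_pos": [-2.1,4.6,0],"dr": [0,0,-10],"fingers": 0.8},{"delta_pos": [-4.2,9,0],"dr": [0,0,-20],"fingers": 0.8},{"delta_pos": [-6.2,13.3,0],"dr": [0,0,-30],"fingers": 0.8},{"delta_pos": [-7.2,15.5,0],"dr": [0,0,-38],"fingers": 0.8},{"delta_pos": [-7.5,16.1,0],"dr": [0,0,-41.6],"fingers": 0.8}]}}

```text
time: 24.82
tool_pos: [0.6335, -0.1889, 0.1266]
tool_rot: [-3.141, 0.0, 1.457]
contact_force: [-0.4, 0.8, -2.0]
opening: 0.0293
grip_force: 25.0
```

```bash
python3 look.py w8; python3 mv.py .634 -.187 .0125 83.4
```

```text
[[0.994, -0.108, -0.036, 0.644], [-0.114, -0.944, -0.309, -0.105], [-0.0, 0.311, -0.95, 0.284], [0.0, 0.0, 0.0, 1.0]]
(array([ 0.21,  0.03, 11.42]), array([-0. ,  0. ,  0.2])) t 24.88 [ 0.6336 -0.1889  0.1267] [-180.     0.    83.6] open 0.03 grip 25.0
```

View pics/w8.png

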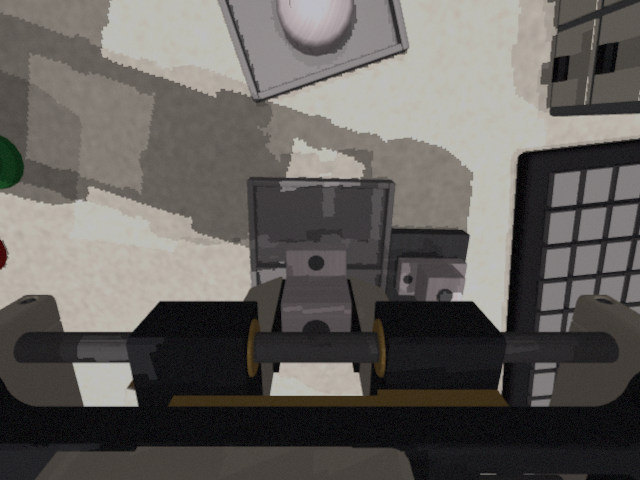

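Jaws tray far rim corners are at (248,180) and (393,180). The jaw is held square to the tray, with its foot hole at (316,263).

```bash
python3 -c "
from h import *
p=np.load('pics/w8.npz')
a,b=ray(p,(248,180),.016)[:2],ray(p,(393,180),.016)[:2]; d=b-a; print(np.linalg.norm(d),np.degrees(np.arctan2(d[1],d[0])))
x=d/np.linalg.norm(d); y=np.array([-x[1],x[0]]); m=(a+b)/2
print('left',m-.0405*y); h=ray(p,(316,263),.130)[:2]; print(h, h-np.array([.6336,-.1889]))"
```

```text
0.11420504754927238 -6.525451476111097
left [ 0.63777698 -0.18739748]
[ 0.63628009 -0.16933862] [0.00268009 0.01956138]
```

{"api": "step_arm", "payload": {"increments": [{"delta_pos": [0.1,0.3,4.5],"dr": [0,0,0],"fingers": 0.8},{"delta_pos": [0.1,0.3,8.2],"dr": [0,0,0],"fingers": 0.8},{"delta_pos": [0.1,0.3,10.2],"dr": [0,0,0],"fingers": 0.8},{"delta_pos": [0.1,0.3,11],"dr": [0,0,0],"fingers": 0.8},{"delta_pos": [0.1,0.3,11.2],"dr": [0,0,0],"fingers": 0.8}]}}

```text
time: 25.5
tool_pos: [0.6369, -0.186, 0.0154]
tool_rot: [-3.142, 0.0, 1.456]
contact_force: [0.5, 0.1, -1.7]
opening: 0.0299
grip_force: 25.0
```

```bash
python3 mv.py .637 -.188 .0123 83.5
```

```text
(array([-0.2 ,  0.04,  0.31]), array([-0. ,  0. , -0.1])) t 25.5 [ 0.6369 -0.186   0.0154] [-180.     0.    83.4] open 0.0299 grip 25.0
```

{"api": "step_arm", "payload": {"increments": [{"delta_pos": [-0.1,0,0.2],"dr": [0,0,0],"fingers": 0.8},{"delta_pos": [-0.1,0,0.33],"dr": [0,0,0],"fingers": 0.8},{"delta_pos": [-0.1,0,0.33],"dr": [0,0,0],"fingers": 0.8},{"delta_pos": [-0.1,0,0.33],"dr": [0,0,0],"fingers": -0.1},{"delta_pos": [-0.1,0,0.33],"dr": [0,0,0],"fingers": -0.1}]}}

```text
time: 26.12
tool_pos: [0.6369, -0.1872, 0.0124]
tool_rot: [3.141, 0.0, 1.456]
contact_force: [0.2, -0.8, 0.3]
opening: 0.045
grip_force: 0.0
```

{"api": "step_arm", "payload": {"increments": [{"delta_pos": [0,0,0],"dr": [0,0,0],"fingers": -0.1},{"delta_pos": [0,0,0],"dr": [0,0,0],"fingers": -0.1},{"delta_pos": [0,0,-4],"dr": [0,0,0],"fingers": -0.1},{"delta_pos": [0,0,-9],"dr": [0,0,0],"fingers": -0.1},{"delta_pos": [0,0,-13],"dr": [0,0,0],"fingers": -0.1}]}}

```text
time: 26.75
tool_pos: [0.637, -0.1872, 0.1442]
tool_rot: [3.14, 0.001, 1.456]
contact_force: [0.5, -0.5, 1.3]
opening: 0.051
grip_force: 0.0
```

{"api": "step_arm", "payload": {"increments": [{"delta_pos": [-3,-4,0],"dr": [0,0,0],"fingers": -0.1},{"delta_pos": [-6,-8,-2],"dr": [0,0,0],"fingers": -0.1},{"delta_pos": [-9,-12,-4],"dr": [0,0,0],"fingers": -0.1},{"delta_pos": [-12,-15.5,-6],"dr": [0,0,0],"fingers": -0.1},{"delta_pos": [-13.5,-17.5,-7],"dr": [0,0,0],"fingers": -0.1}]}}

```text
time: 27.38
tool_pos: [0.4459, -0.3026, 0.2135]
tool_rot: [3.14, 0.001, 1.455]
contact_force: [-0.4, -0.8, -0.0]
opening: 0.0505
grip_force: 0.0
```

```bash
python3 - <<'E'
from cell import viewer,robot
import cv2
im=viewer.read_camera("scene")[:,:,::-1]; cv2.imwrite("pics/s9.png",im)
print(robot.observe()["qvel"].round(3))
E
```

```text
[ 0.048  0.037 -0.03   0.015 -0.031  0.072]
```

View pics/s9.png

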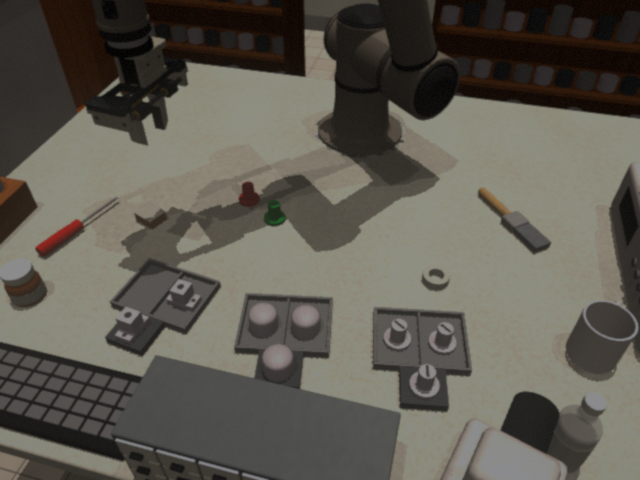

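All five parts stand upright in the right bays: laps (263,318) and (305,320), blocks (398,333) and (442,338), jaw (182,292). The roll, box and decoys are where they were.

```bash
python3 -c "
from cell import robot; print(robot.hand_in())"
```

```text
the job is handed in; nothing more can be done
None
```

I handed the job in at about 27 s of robot time: both laps, both lens blocks and the jaw stand upright, one to a bay, in their matching trays. The final camera view shows the lens box, pad roll and coloured look-alikes where they were. The hand-in gave no verdict.

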